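# Open the counterweighted test press and move the module to its tray

## Task

Swing the test fixture's counterweighted press arm up by its handle, past its balance point, and ease it down gently onto the rubber buffer so that it rests open by itself; neither drop it onto the buffer nor force it against it. Then take the module out of the fixture's nest and seat it flat in the pocket of the empty tray. Leave the other module and the things on the bench as they are.

Things in the scene. Friction and masses are not known exactly. Their poses are not given: they have to be found in the camera images.
- fixture: Fixed test fixture, aluminium base plate 160 x 360 x 20 mm. Origin on the table plumb below the hinge; z up, x parallel to the hinge axis, y from the hinge towards the nest and the closed arm's handle. Two grey cheeks carry the hinge (outer faces at x = +-39 mm, 34 mm wide in y, tops at 132 mm).
- nest (a point): Centre of the floor of the fixture's black nest: 45 mm above the table, 100 mm to +y of the fixture's origin. Pedestal 100 x 80 mm; a rim 5 mm high surrounds the recess of 80 (x) x 60 (y) mm. The module starts in it.
- hinge (a point): On the hinge axis in the arm's middle plane, 115 mm above the table. Arm: aluminium bar 24 (x) x 18 mm, 195 mm long from here, with a rubber-footed pusher under it 100 mm out (foot 36 mm below the bar's centre line) and, on a bent tail 60 mm behind the hinge, a steel counterweight 50 mm in diameter, 40 mm wide. Lifting at the handle takes 2 to 5 N at first, less towards balance.
- press_arm (a joint): Arm angle (rad): 0 = closed, level along the fixture's +y; grows as the handle goes up and over to -y (about the fixture's +x). Below its balance, near 1.35, it falls shut; beyond, it pulls open with up to 4 N at the handle until the bar meets the buffer, somewhere between 1.7 and 2.4: different each time, to be felt. It must not swing open faster than 1.2 rad/s past upright. Hardly any friction.
- handle (a point): Middle of the arm's handle: round steel bar 16 mm thick, parallel to the hinge, sticking out 85 mm from the arm's tip to the fixture's +x (end collar 21 mm). This point is 52 mm to +x of the arm's middle plane, 185 mm from the hinge axis, 115 mm high when closed, 300 mm when upright. Can be pinched from above, fingers closing along the fixture's y; it turns between the fingers as the arm swings.
- rest_post: Grey post 30 x 22 mm, top 220 mm high, 155 mm to -y of the fixture's origin; own origin at its foot, 20 mm up. At height 205 mm it carries a screw with a round springy rubber buffer (20 mm wide, 12 N/mm) pointing to +y, set anywhere in 75 mm of travel. The opened arm leans on it. It must never be pressed with more than 30 N (16 N pushed at the handle), by falling or by force.
- module: Loose circuit module, 0.10 to 0.19 kg: green board 76 (x) x 56 (y) x 6 mm with a dark finned heat sink 40 (x) x 26 (y) mm in its middle, top at 34 mm. Origin in the centre of the underside. Starts in the nest under the arm's pusher, x along the fixture's x within 0.02 rad. Take it by the heat sink; fingertips no lower than the top of the board clear the nest's rim.
- tray_empty: Fixed grey tray 108 (x) x 88 (y) x 12 mm with one empty pocket 80 (x) x 60 (y) mm, pocket floor 4 mm above the table, rim top at 12 mm. Origin on the table below the pocket's centre. The module fits with 2 mm to spare all round, either way round.
- tray_full: Fixed tray of the same shape, already holding a module.
- module_done: The other module, like the first, lying in tray_full. To be left alone.
- mouse: Black computer mouse, 100 x 58 x 32 mm. Bystander.
- screwdriver: Screwdriver lying on the bench. Bystander.
- jar: Small jar, 48 mm diameter, 60 mm high. Bystander.
- tape: Roll of yellow tape, 72 mm diameter, 18 mm high. Bystander.
Things that resemble listed ones, but are neither listed nor needed, are in the scene too. What is shaped like the module but purple is not meant.

How it is judged:
By the outcome, as a careful person would: the job done as asked, in the order asked, and still so for the second after the job is handed in, with the robot touching nothing.
It also fails if it takes over 72 s, if anything falls off the work surface, if the arm or the gripper's body presses on something with over 40 N, if the wrist force passes 120 N, or if a joint passes its speed limit or range.

## Robot

A 7-joint arm with a two-finger parallel gripper is mounted at the origin on the work surface. World frame = base frame: x ahead of the robot, y to its left, z up, the work surface at z = 0. Lengths are in m, angles in rad, forces in N, time in s.
With the tool pointing down it reaches from about 0.4 to 0.875 m from the base axis. Payload 6.5 kg.
Tool frame: the origin (TCP) lies at the very end of the fingers, on their centre line; the grasp point (between the pads) lies 19 mm behind it; z points along the fingers, y is the line along which they close (so a half turn about z gives the same grasp; the last joint's range is limited). The gripper opens to 88 mm and grips with 3 to 60 N. Pads are 18 mm wide; open, the fingers measure 123 mm over their backs; the gripper's body (75 mm by 187 mm) begins 45 mm behind the grasp point.
Start: joints at [-1.365, 0.536, -0.004, 1.538, 0.003, 1.067, -0.071], TCP at [0.174, 0.626, 0.239] pointing down, gripper open.
Joint ranges: [-2.7, 2.7], [-0.37, 2.16], [-1.27, 1.26], [0.24, 2.4], [-1.31, 4.45], [0.19, 1.91], [-2.76, 2.76]. Speed limits (rad/s): [2.39, 2.39, 3.14, 3.14, 3.14, 3.14, 3.14].

## Interface

Orientations are given as [roll, pitch, yaw] about the fixed x, y, z axes, in that order (R = Rz(yaw) Ry(pitch) Rx(roll)).
In Python, from plant import robot gives the robot as it stands. The module is installed in compiled form; this text tells all that it offers. Calls block until the motion is done:
- robot.move_ptp(position, orientation): joint-space move of the TCP to a pose.
- robot.movel(position, orientation=None, max_speed=0.15, contact_N=None): straight line of the TCP; orientation=None keeps the orientation; max_speed is the mean speed in m/s. With contact_N (N) it stops when the force on the tool has changed by that much, and returns True; else False.
- robot.goto_joints(angles): joint-space move.
- robot.open_gripper() and robot.gripper_close(strength=None): open the fingers fully, or close them until they stop; strength is the grip in N (None keeps the last).
- robot.dwell(seconds).
- robot.solve_ik(position, orientation): joint angles nearest the present ones, or None.
- robot.capture(name): name is "side" or "top" or "wrist"; returns a dict with "frame" (480x640x3 uint8, blue, green, red), "range_z" (480x640 float32, m along the optical axis (not along the pixel's ray), 0 where there is no reading), "mtx" (3x3 intrinsics, pixels), "rvec" (rotation vector, rad) and "tvec" (3), from world to camera coordinates, as OpenCV has them. Camera axes: x right, y down, z forward; pixel columns grow to the right and rows downward; lengths in m; the calibration is good to about 2 mm. A picture is of the moment at which its call begins.
A pose or a line that the arm cannot do raises robot.MotionError and nothing moves.
- robot.finish_job(): hands the job in; it is judged then, once.
Readings, each from a call of its own:
- robot.read_t(): time.
- robot.read_qpos(): joint angles.
- robot.read_joint_vel(): joint speeds.
- robot.read_tau(): joint torques, N m.
- robot.read_tool_pos(): TCP position.
- robot.read_tool_rot(): TCP orientation.
- robot.read_force(): force on the tool from outside, world axes, zero at the start.
- robot.read_moment(): the same for the moment, N m.
- robot.read_width(): finger opening in m.
- robot.read_gripper_force(): force on a finger pad.
Only numpy, scipy, OpenCV 4.12 (cv2) and the standard library are available. Lean on these libraries where they do the work, as an engineer would, in place of code of your own. Each camera call takes 0.05 s, during which the arm holds its last target. There are 200 camera calls.

## Working session

There is one attempt and no reset: what is moved stays moved. The work goes in short steps, each a Python script; the robot and the scene stay as the last script left them, time stands still between calls to the robot, and variables do not carry over. Pictures are saved under pics/ and viewed, at most 10 in all, crops included, and the job is handed in when it is done.

```bash
mkdir -p pics; ls; cat > h.py <<'E'
import numpy as np, cv2
from plant import robot
def cloud(c):
    K=c["mtx"];R,_=cv2.Rodrigues(np.array(c["rvec"],float));t=np.array(c["tvec"],float).reshape(3)
    z=c["range_z"].astype(float);v,u=np.mgrid[:480,:640]
    P=np.stack([(u-K[0,2])/K[0,0]*z,(v-K[1,2])/K[1,1]*z,z],-1)
    W=(P-t)@R; W[z<=0]=np.nan
    return W
E
python3 - <<'E'
from h import *
for n in("top","side"):
    c=robot.capture(n);cv2.imwrite(f"pics/{n}0.png",c["frame"]);np.save(f"{n}0.npy",cloud(c))
    R,_=cv2.Rodrigues(np.array(c["rvec"],float));print(n,c["mtx"],-R.T@np.array(c["tvec"]).reshape(3))
print(robot.read_t(),robot.read_tool_pos(),robot.read_tool_rot())
E
```

```text
pics
top [[503.59216229   0.         322.25700598]
 [  0.         503.59216229 245.70434849]
 [  0.           0.           1.        ]] [0.46708578 0.00544948 1.2109139 ]
side [[462.36733871   0.         314.07945309]
 [  0.         462.36733871 239.79804548]
 [  0.           0.           1.        ]] [ 0.40477925 -0.74727737  0.69110653]
0.1 [0.17437761 0.6256206  0.23796028] [-3.14009127e+00  1.42166730e-04  2.86990202e+00]
```

View pics/top0.png

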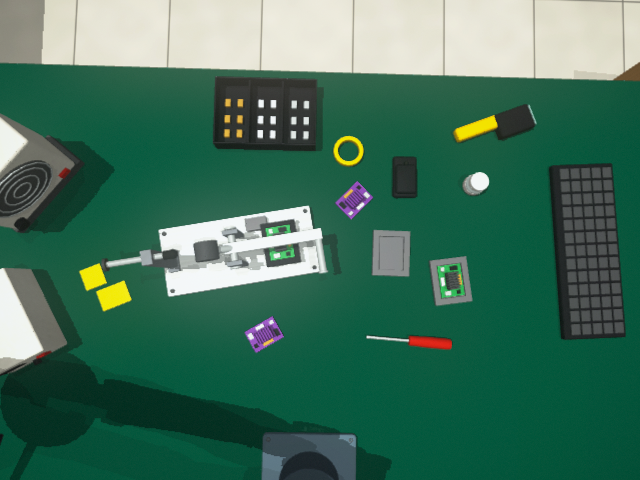

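View pics/side0.png

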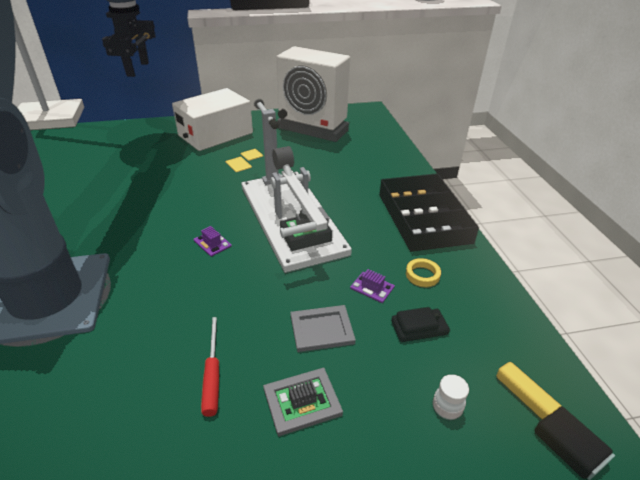

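Top view:
- The fixture is at (240,250), with its handle at (324,255) pointing towards the robot.
- The post and screw are at (150,258).
- Two things are green modules: the one in the nest at (281,243) and the one in the full tray at (451,281). The one in the nest under the pusher is meant. Purple decoys are at (354,200) and (265,334).
- The empty tray is at (391,253).

```bash
python3 - <<'E'
from h import *
W=np.load("top0.npy");im=cv2.imread("pics/top0.png");hsv=cv2.cvtColor(im,cv2.COLOR_BGR2HSV)
def box(u0,u1,v0,v1):
    m=np.zeros((480,640),bool);m[v0:v1,u0:u1]=1;return m
def rect(name,m):
    p=W[m];p=p[~np.isnan(p[:,0])]
    r=cv2.minAreaRect(p[:,:2].astype(np.float32))
    print(name,len(p),np.round(r[0],4),np.round(r[1],4),round(r[2],2),"z",np.round(np.percentile(p[:,2],[5,50,95]),4));return r
Z=W[...,2];Fx=box(90,340,190,310)
rect("base",Fx&(Z>.012)&(Z<.028)&box(157,335,200,300)&(hsv[...,1]<80))
rect("handle",Fx&(Z>.10)&(Z<.135)&box(310,340,225,285))
m=Fx&(abs(Z-.05)<.004)&(hsv[...,2]<90)&box(255,305,210,275);rect("nest",m)
rect("cheeks",Fx&(abs(Z-.132)<.005)&box(215,255,220,275))
rect("post",Fx&(abs(Z-.220)<.006)&box(100,200,240,280))
rect("scr",Fx&(abs(Z-.207)<.009)&box(95,200,240,280))
rect("tray",box(365,420,222,285)&(Z>.009)&(Z<.016))
rect("traypix",box(365,420,222,285)&(hsv[...,1]<60))
rect("trayfull",box(425,480,250,312)&(hsv[...,1]<60)&(Z<.02))
print("table z",np.nanmedian(Z[350:400,450:600]))
a=cv2.resize(im[190:310,90:310],None,fx=3.6,fy=3.6,interpolation=cv2.INTER_CUBIC)
cv2.imwrite("pics/fix.png",a)
# side cloud: post/buffer heights
S=np.load("side0.npy");np.set_printoptions(suppress=True)
m=box(240,300,90,200)&(abs(S[...,2]-.205)<.012);p=S[m];print("side z205 pts",len(p));print(np.round(p[::max(1,len(p)//25)],3).tolist())
E
```

```text
base 6560 [0.533  0.1745] [0.1605 0.3608] 10.46 z [0.0177 0.0215 0.0253]
handle 385 [ 0.5298 -0.0107] [0.0968 0.0275] 10.49 z [0.1189 0.1241 0.1281]
nest 415 [0.5502 0.0763] [0.0989 0.0784] 10.31 z [0.0474 0.051  0.0535]
cheeks 303 [0.5322 0.1738] [0.0738 0.0786] 58.67 z [0.1272 0.1319 0.1361]
post 310 [0.5018 0.3429] [0.0299 0.1443] 9.8 z [0.2144 0.2194 0.2238]
scr 459 [0.501  0.3419] [0.0293 0.1465] 11.5 z [0.2055 0.2113 0.2153]
tray 749 [ 0.5344 -0.1867] [0.0891 0.1082] 88.49 z [0.0096 0.0129 0.0156]
traypix 1676 [ 0.5341 -0.1867] [0.0891 0.1082] 88.89 z [0.0024 0.0093 0.0166]
trayfull 1005 [ 0.4698 -0.33  ] [0.1087 0.0891] 8.1 z [0.0075 0.0136 0.0176]
table z 0.0016989474504336046
side z205 pts 270
[[0.484, 0.415, 0.216], [0.499, 0.41, 0.214], [0.478, 0.41, 0.21], [0.504, 0.407, 0.209], [0.501, 0.41, 0.206], [0.497, 0.393, 0.21], [0.496, 0.382, 0.212], [0.498, 0.381, 0.21], [0.5, 0.372, 0.211], [0.494, 0.366, 0.209], [0.492, 0.321, 0.215], [0.521, 0.316, 0.215], [0.511, 0.316, 0.213], [0.501, 0.315, 0.212], [0.492, 0.326, 0.205], [0.516, 0.32, 0.206], [0.507, 0.307, 0.21], [0.501, 0.318, 0.203], [0.493, 0.317, 0.201], [0.515, 0.287, 0.214], [0.505, 0.291, 0.21], [0.498, 0.317, 0.196], [0.518, 0.274, 0.214], [0.515, 0.27, 0.214], [0.517, 0.27, 0.211], [0.522, 0.273, 0.206], [0.51, 0.271, 0.203]]
```

View pics/fix.png

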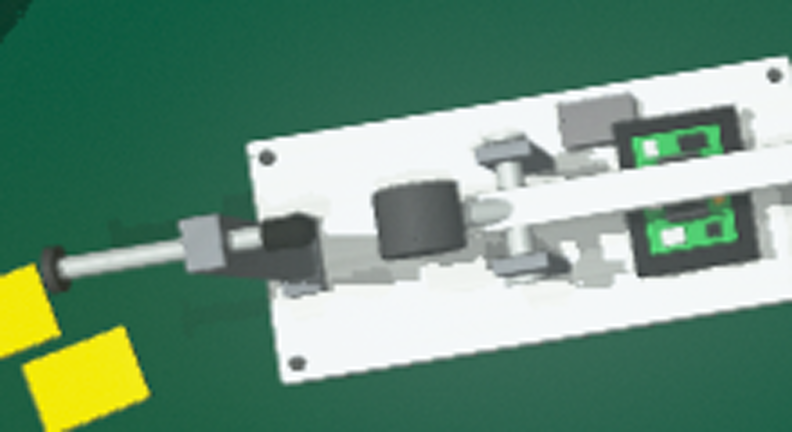

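The measurements agree with the given sizes. The fixture origin is about (0.5326, 0.1745), turned 10.4°. The nest measures 99 x 78 mm in the right place. The buffer tip is about 97 mm to -y, so I expect contact near 2.27–2.33 rad. Next I check reachability along the path, then grip the handle.

```bash
cat >> h.py <<'E'
O=np.array([.5326,.1745,0]);a=np.deg2rad(10.4)
D=np.array([np.sin(a),-np.cos(a),0]);X=np.array([-np.cos(a),-np.sin(a),0]);UP=np.array([0,0,1.])
ROT=[np.pi,0,a]
def tan(th): return -np.sin(th)*D+np.cos(th)*UP
def hand(th,r=.185,off=0): # TCP for arm angle th
    return O+.052*X+UP*(.115-.019)+r*(np.cos(th)*D+np.sin(th)*UP)
E
python3 - <<'E'
from h import *
np.set_printoptions(suppress=True,precision=3)
for yaw in(a,a-np.pi):
    print(yaw)
    for p in [hand(0)+.2*UP]+[hand(t) for t in(0,.8,1.57,2.4)]+[O+.1*D+UP*.055,O+.1*D+UP*.25]:
        for dy in (0,np.pi/2):
            q=robot.solve_ik(p,[np.pi,0,yaw+dy]);print(p,dy>0,q if q is None else np.array(q))
p=robot.read_tool_pos();r=robot.read_tool_rot()
robot.movel(list(p[:2])+[.42],list(r),max_speed=.25)
for yaw in(a,):
    robot.move_ptp(list(hand(0)+.2*UP),ROT)
    print(robot.read_t(),robot.read_tool_pos(),robot.read_qpos(),robot.read_force())
c=robot.capture("wrist");cv2.imwrite("pics/w1.png",c["frame"]);np.save("w1.npy",cloud(c))
E
```

```text
0.18151424220741028
[ 0.515 -0.017  0.296] False [-0.825  0.351  0.977  1.866 -0.326  1.096 -1.113]
[ 0.515 -0.017  0.296] True [-0.63   0.283  0.704  1.858 -0.207  1.075  0.335]
[ 0.515 -0.017  0.096] False [-0.526  0.605  0.616  2.02  -0.548  0.684 -0.947]
[ 0.515 -0.017  0.096] True [-0.39   0.56   0.43   2.012 -0.377  0.646  0.469]
[0.505 0.038 0.229] False [-0.851  0.409  0.875  1.96  -0.386  0.947 -1.175]
[0.505 0.038 0.229] True [-0.624  0.337  0.565  1.95  -0.225  0.917  0.235]
[0.481 0.165 0.281] False [-1.031  0.298  0.752  1.892 -0.235  1.04  -1.571]
[0.481 0.165 0.281] True [-0.809  0.26   0.469  1.882 -0.136  1.031 -0.102]
[0.457 0.299 0.221] False [-1.168  0.443  0.661  1.863 -0.33   0.947 -1.747]
[0.457 0.299 0.221] True [-0.938  0.394  0.351  1.85  -0.166  0.926 -0.33 ]
[0.551 0.076 0.055] False [-0.632  0.724  0.56   1.924 -0.604  0.667 -1.085]
[0.551 0.076 0.055] True [-0.505  0.68   0.382  1.917 -0.414  0.622  0.322]
[0.551 0.076 0.25 ] False [-0.807  0.452  0.785  1.814 -0.369  1.028 -1.267]
[0.551 0.076 0.25 ] True [-0.63   0.397  0.534  1.805 -0.235  1.004  0.17
[... 508 characters left out ...]
281] False [-0.604  0.247  0.22   1.871 -0.062  1.03   1.394]
[0.481 0.165 0.281] True [ 0.414  0.443 -1.068  1.817  0.427  1.137  2.525]
[0.457 0.299 0.221] False [-0.687  0.38   0.031  1.835 -0.015  0.926  1.103]
[0.457 0.299 0.221] True [-0.421  0.4   -0.307  1.819  0.146  0.944  2.533]
[0.551 0.076 0.055] False [-0.256  0.645  0.05   1.902 -0.053  0.596  1.58 ]
[0.551 0.076 0.055] True [-0.943  1.004  1.082  1.94  -1.123  0.972 -2.249]
[0.551 0.076 0.25 ] False [-0.45   0.37   0.296  1.794 -0.126  0.995  1.648]
[0.551 0.076 0.25 ] True [-0.989  0.585  1.098  1.822 -0.583  1.103 -2.64 ]
3.5833 [ 0.515 -0.016  0.296] [-0.781  0.33   0.909  1.864 -0.293  1.089 -1.147] [ 0.578  0.558 -0.349]
```

View pics/w1.png

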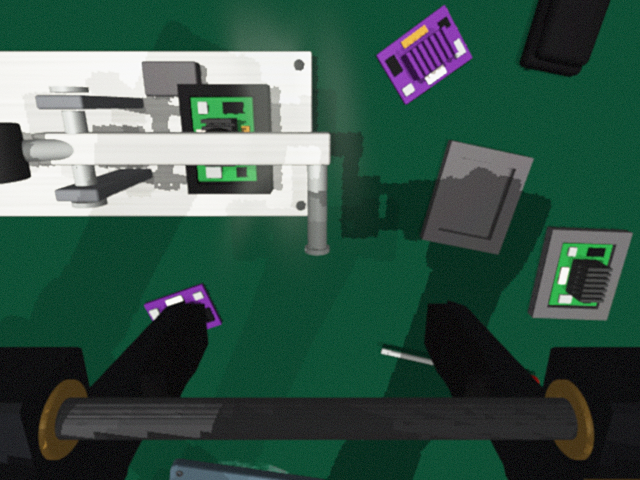

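The wrist view shows the handle at (318,208), the nest with the green module at (228,138), the empty tray at (478,197) and the full one at (582,275). I refine the handle, nest and tray from this view.

```bash
python3 - <<'E'
from h import *
np.set_printoptions(suppress=True,precision=4)
W=np.load("w1.npy");im=cv2.imread("pics/w1.png");hsv=cv2.cvtColor(im,cv2.COLOR_BGR2HSV)
Z=W[...,2]
def box(u0,u1,v0,v1):
    m=np.zeros((480,640),bool);m[v0:v1,u0:u1]=1;return m
def rect(name,m):
    p=W[m];p=p[~np.isnan(p[:,0])]
    r=cv2.minAreaRect(p[:,:2].astype(np.float32));q=(np.array([*r[0],0])-O)
    print(name,len(p),np.round(r[0],4),np.round(r[1],4),round(r[2],2),"fix",q@X,q@D,"z",np.round(np.percentile(p[:,2],[5,50,95]),4))
rect("base",(abs(Z-.02)<.008)&box(0,316,40,222)&(hsv[...,2]>120)&(hsv[...,1]<80))
rect("handle",(abs(Z-.118)<.012)&box(303,335,170,240))
rect("handle+collar",(abs(Z-.118)<.015)&box(300,335,168,262))
rect("nest",(abs(Z-.05)<.004)&(hsv[...,2]<80)&box(175,275,80,200))
rect("tray",(abs(Z-.012)<.004)&box(415,540,135,260)&(hsv[...,1]<70))
rect("traycol",box(415,540,135,260)&(hsv[...,1]<60)&(Z<.03))
rect("trayfull",box(525,636,222,325)&(hsv[...,1]<60)&(Z<.018))
rect("pocket",(Z<.0075)&box(432,522,150,245)&(hsv[...,1]<60))
rect("board",box(180,272,85,200)&(hsv[...,1]>120)&(hsv[...,0]>40)&(hsv[...,0]<75)&(abs(Z-.051)<.006)&(hsv[...,2]>90))
print("tbl",np.nanmedian(Z[230:330,350:410]))
E
```

```text
base 25956 [0.536  0.1608] [0.1585 0.3306] 10.53 fix -0.0008545798280473781 0.014042365954450658 z [0.0183 0.0197 0.0211]
handle 1391 [ 0.5229 -0.015 ] [0.0588 0.0159] 10.19 fix 0.04373936677139919 0.184667600569452 z [0.1169 0.1215 0.1233]
handle+collar 1768 [ 0.5181 -0.0155] [0.0711 0.0203] 10.25 fix 0.048579233293747866 0.1842639491920938 z [0.1168 0.1216 0.1237]
nest 2278 [0.5522 0.0774] [0.0989 0.0794] 11.43 fix -0.0017947960626639229 0.09904011984328978 z [0.0482 0.0498 0.0531]
tray 4335 [ 0.5349 -0.1856] [0.0894 0.1081] 88.91 fix 0.06278242752089008 0.3545435576594269 z [0.01   0.0118 0.0132]
traycol 8560 [ 0.5351 -0.1891] [0.0967 0.1087] 88.85 fix 0.0632148675762386 0.3581062328116628 z [0.0027 0.0087 0.0129]
trayfull 4670 [ 0.4717 -0.3347] [0.1099 0.1015] 8.27 fix 0.15177737231949945 0.4898257031387124 z [0.0043 0.0117 0.0134]
pocket 4042 [ 0.5416 -0.1892] [0.0963 0.0952] 89.84 fix 0.05677668139238562 0.3593278117864451 z [0.0024 0.0038 0.0055]
board 1599 [0.5522 0.0782] [0.0764 0.0552] 11.17 fix -0.001906266079367816 0.09829309939383077 z [0.0493 0.0507 0.0522]
tbl -0.00022654260390996296
```

```bash
cat >> h.py <<'E'
O=O-.001*X-.0007*D
E
python3 - <<'E'
from h import *
np.set_printoptions(suppress=True,precision=3)
def st(s):
    f=np.array(robot.read_force());print(s,round(robot.read_t(),2),"f X,D,Z",f@X,f@D,f[2],"w",robot.read_width(),"gf",robot.read_gripper_force(),robot.read_tool_pos()-hand(0))
st("hover")
print(robot.movel(list(hand(0)+.03*UP),ROT,max_speed=.2))
print(robot.movel(list(hand(0)),ROT,max_speed=.06,contact_N=5));st("down")
robot.gripper_close(20);st("closed")
E
```

```text
hover 3.63 f X,D,Z 0.09303967956809042 -0.3682094666669539 -0.7571742792647781 w 0.08798798250295557 gf 0.0 [-0.001  0.     0.2  ]
False
False
down 5.28 f X,D,Z 0.06829695049315943 -0.5955274932133311 0.1630199853733264 w 0.08800741105831157 gf 0.0 [-0. -0. -0.]
closed 6.38 f X,D,Z -0.40903721250798974 2.33818739414992 0.5482834680813179 w 0.01490918790481452 gf 19.717850871384144 [ 0.    -0.001  0.   ]
```

```bash
python3 - <<'E'
from h import *
np.set_printoptions(suppress=True,precision=2)
for th in np.arange(.1,2.01,.1):
    r=robot.movel(list(hand(th)),ROT,max_speed=.09,contact_N=None if th<.15 else 10)
    f=np.array(robot.read_force());rad=np.cos(th)*D+np.sin(th)*UP
    print(round(th,2),round(robot.read_t(),2),r,"tan",round(f@tan(th),2),"rad",round(f@rad,2),"x",round(f@X,2),"err",(robot.read_tool_pos()-hand(th))*1e3)
    if r or abs(f).max()>15: break
E
```

```text
0.1 6.74 False tan -2.95 rad 3.33 x -0.8 err [ 0.11 -0.38  0.13]
0.2 7.1 False tan -3.08 rad 3.19 x -0.09 err [ 0.07 -0.2  -0.07]
0.3 7.46 False tan -3.27 rad 1.65 x -0.13 err [-0.02  0.15 -0.18]
0.4 7.82 False tan -3.62 rad -1.69 x -1.68 err [-0.17  0.74 -0.15]
0.5 8.18 False tan -2.43 rad -7.32 x -1.94 err [-0.34  1.39 -0.34]
0.6 8.53 False tan -1.9 rad -10.23 x -2.88 err [-0.5   2.1  -0.75]
0.7 8.89 False tan -2.87 rad -13.27 x -4.25 err [-0.75  3.03 -1.16]
0.8 9.25 False tan -2.68 rad -19.27 x -5.9 err [-0.99  4.03 -1.64]
```

Radial force is building up, so I check the tilt and moment before going on.

```bash
python3 - <<'E'
from h import *
np.set_printoptions(suppress=True,precision=3)
print(robot.read_t(),robot.read_tool_rot(),robot.read_force(),robot.read_moment(),robot.read_width(),robot.read_gripper_force(),robot.read_tool_pos()-hand(.8))
c=robot.capture("wrist");cv2.imwrite("pics/w2.png",c["frame"]);np.save("w2.npy",cloud(c))
c=robot.capture("side");W=cloud(c);np.save("s2.npy",W);w=np.load("w2.npy")
for n,A in(("side",W),("wrist",w)):
    q=A-O;x=q@X;d=q@D;z=A[...,2]
    m=(abs(x)<.013)&(z>.13)&(d>.04)&(d<.2);P=np.c_[d[m],z[m]];print(n,m.sum(),"arm angle ptp",P.min(0),P.max(0))
    if m.sum()>30:
        l=cv2.fitLine(P.astype(np.float32),cv2.DIST_HUBER,0,.01,.01).ravel();print(l,np.arctan2(l[1],l[0]))
cv2.imwrite("pics/s2.png",cv2.resize(c["frame"][60:280,180:400],None,fx=2.7,fy=2.7))
E
```

```text
9.25 [-3.138  0.001  0.185] [  3.727  12.379 -15.695] [ 2.242 -0.546 -0.006] 0.012891006400746658 21.10180076211691 [-0.001  0.004 -0.002]
side 374 arm angle ptp [0.041 0.147] [0.141 0.515]
[0.646 0.763 0.099 0.209] 0.86815715
wrist 16790 arm angle ptp [0.04 0.15] [0.137 0.266]
[0.672 0.741 0.092 0.229] 0.8338918
```

View pics/s2.png

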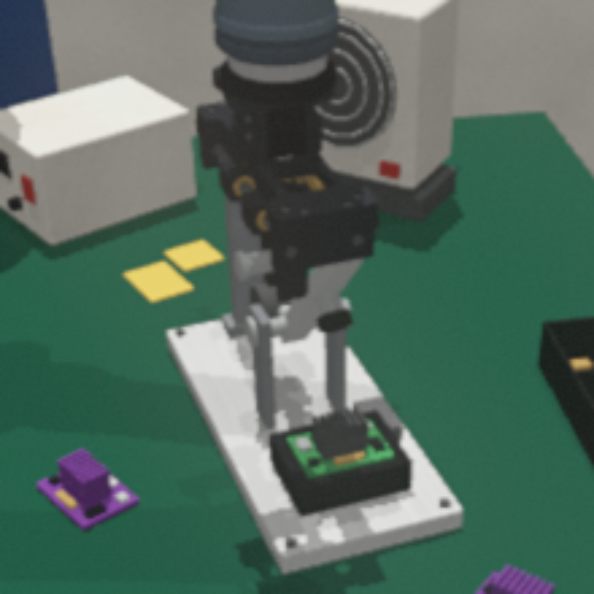

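Cause: while turning, the handle rolls up along one pad by r·θ (about 5–6 mm), so my commanded radius is too large. I unload it with a radial force correction and a lighter grip, then go on.

```bash
cat >> h.py <<'E'
def rad(th): return np.cos(th)*D+np.sin(th)*UP
def swing(ths,c,speed,cN,stop=None):
    """follow the arc, easing the radial force; returns c and the last angle"""
    for th in ths:
        r=robot.movel(list(hand(th)+c*rad(th)),ROT,max_speed=speed,contact_N=cN)
        f=np.array(robot.read_force());fr=f@rad(th);ft=f@tan(th)
        q=robot.read_tool_pos()-O-.052*X
        d=q@D; print(round(th,3),round(robot.read_t(),2),r,"tan %.2f rad %.2f x %.2f c %.1f thD %.3f w %.4f s %.1f"%(ft,fr,f@X,c*1e3,np.arccos(d/.185),robot.read_width(),1e3*(.115+np.sqrt(.185**2-d*d)-q[2])))
        if r or np.linalg.norm(f)>20 or (stop is not None and ft<stop): return c,th,True
        c+=np.clip(fr/8000,-.0015,.0015)
    return c,th,False
E
python3 - <<'E'
from h import *
c,th,s=swing([.83,.83],-.005,.05,None)
robot.gripper_close(12)
c,th,s=swing(np.arange(.9,1.21,.06),c,.08,10)
print(c,th,s)
E
```

```text
0.83 9.65 False tan -2.86 rad -0.88 x -0.08 c -5.0 thD 0.847 w 0.0131 s 24.8
0.83 9.9 False tan -1.85 rad 2.22 x 1.23 c -5.1 thD 0.848 w 0.0130 s 24.9
0.9 10.43 False tan -0.87 rad -1.38 x 1.66 c -4.8 thD 0.926 w 0.0133 s 25.7
0.96 10.71 False tan -1.57 rad -3.67 x 0.62 c -5.0 thD 0.985 w 0.0126 s 26.0
1.02 10.99 False tan -0.42 rad -7.03 x -1.36 c -5.5 thD 1.043 w 0.0128 s 26.2
1.08 11.28 False tan -0.71 rad -7.40 x -0.39 c -6.3 thD 1.099 w 0.0129 s 26.4
1.14 11.56 False tan -0.52 rad -1.13 x 1.96 c -7.3 thD 1.157 w 0.0130 s 26.7
1.2 11.84 False tan -0.58 rad -1.26 x 3.87 c -7.4 thD 1.216 w 0.0123 s 26.8
-0.007566405462075325 1.1999999999999997 False
```

```bash
python3 - <<'E'
from h import *
c,th,s=swing(np.arange(1.26,2.11,.06),-.0076,.07,7)
print(c,th,s)
E
```

```text
1.26 12.14 False tan -0.94 rad -2.00 x 3.27 c -7.6 thD 1.275 w 0.0125 s 27.0
1.32 12.44 False tan 0.31 rad -1.53 x 2.88 c -7.9 thD 1.334 w 0.0128 s 27.1
1.38 12.74 False tan 0.31 rad -1.35 x 1.77 c -8.0 thD 1.392 w 0.0126 s 27.2
1.44 13.04 False tan -0.35 rad -2.84 x 1.58 c -8.2 thD 1.450 w 0.0125 s 27.3
1.5 13.34 False tan 0.95 rad -2.08 x 1.03 c -8.6 thD 1.507 w 0.0129 s 27.5
1.56 13.64 False tan 0.52 rad -1.12 x 0.38 c -8.8 thD 1.565 w 0.0129 s 27.7
1.62 13.94 False tan 0.38 rad -0.41 x -0.29 c -9.0 thD 1.622 w 0.0125 s 27.9
1.68 14.24 False tan 0.82 rad -0.23 x -0.81 c -9.0 thD 1.679 w 0.0127 s 27.9
1.74 14.54 False tan 1.04 rad 0.72 x -1.42 c -9.0 thD 1.736 w 0.0127 s 28.0
1.8 14.84 False tan 0.87 rad 1.09 x -1.78 c -9.0 thD 1.793 w 0.0125 s 28.1
1.86 15.14 False tan 2.01 rad 0.93 x -1.82 c -8.8 thD 1.850 w 0.0128 s 28.1
1.92 15.44 False tan 0.52 rad 2.28 x -2.02 c -8.7 thD 1.907 w 0.0125 s 28.1
1.98 15.74 False tan 1.55 rad 0.89 x -2.32 c -8.4 thD 1.964 w 0.0126 s 28.1
2.04 16.04 False tan 0.26 rad 1.21 x -1.57 c -8.3 thD 2.020 w 0.0128 s 28.2
2.1 16.34 False tan 1.07 rad 2.48 x -0.52 c -8.2 thD 2.076 w 0.0127 s 28.4
-0.007845590088112829 2.1000000000000005 False
```

```bash
python3 - <<'E'
from h import *
c,th,s=swing(np.arange(2.115,2.40,.015),-.0078,.025,3.5,stop=-2.5)
print(c,th,s)
fs=[]
for _ in range(5): robot.dwell(.05);fs.append(np.array(robot.read_force())@tan(th))
print(np.round(fs,2),robot.read_t())
E
```

```text
2.115 16.6 False tan 1.22 rad 0.66 x -0.14 c -7.8 thD 2.088 w 0.0128 s 28.3
2.13 16.86 False tan 1.35 rad -1.62 x -1.17 c -7.7 thD 2.103 w 0.0124 s 28.3
2.145 17.12 False tan 1.88 rad -0.23 x 0.44 c -7.9 thD 2.119 w 0.0126 s 28.4
2.16 17.38 False tan 1.23 rad 0.55 x -0.03 c -7.9 thD 2.133 w 0.0129 s 28.4
2.175 17.63 False tan 2.67 rad 0.37 x 0.95 c -7.9 thD 2.147 w 0.0128 s 28.5
2.19 17.89 False tan 1.49 rad -0.40 x -0.21 c -7.8 thD 2.161 w 0.0128 s 28.5
2.205 18.15 False tan 2.29 rad 1.44 x 0.81 c -7.9 thD 2.176 w 0.0127 s 28.6
2.22 18.41 False tan 1.37 rad -0.07 x 0.73 c -7.7 thD 2.189 w 0.0126 s 28.6
2.235 18.67 False tan 1.16 rad 0.77 x 1.27 c -7.7 thD 2.204 w 0.0125 s 28.7
2.25 18.93 False tan 2.42 rad 1.19 x 1.26 c -7.6 thD 2.218 w 0.0123 s 28.7
2.265 19.18 False tan 1.72 rad -0.34 x 1.22 c -7.5 thD 2.232 w 0.0125 s 28.8
2.28 19.44 False tan 1.89 rad -0.57 x 1.24 c -7.5 thD 2.246 w 0.0125 s 28.8
2.295 19.7 False tan 2.11 rad -0.32 x 0.41 c -7.6 thD 2.261 w 0.0124 s 28.8
2.31 19.96 False tan 1.98 rad 1.21 x 1.16 c -7.6 thD 2.275 w 0.0125 s 29.0
2.325 20.22 False tan 1.23 rad 0.64 x 0.92 c -7.5 thD 2.289 w 0.0127 s 29.0
2.34 20.48 False tan 2.55 rad 1.79 x 1.14 c -7.4 thD 2.303 w 0.0127 s 29.0
2.355 20.68 True tan -6.26 rad 5.13 x 1.78 c -7.2 thD 2.309 w 0.0125 s 29.3
-0.007168232366311913 2.355000000000002 True
[-6.62 -6.19 -5.46 -6.53 -5.64] 20.9333
```

I felt the buffer at about 2.30 rad, as predicted, with about 6 N at the handle. I back off slightly, then release.

```bash
python3 - <<'E'
from h import *
c=-.0072;th=2.355
for k in range(6):
    th-=.004
    robot.movel(list(hand(th)+c*rad(th)),ROT,max_speed=.02);robot.dwell(.05)
    f=np.array(robot.read_force());ft=f@tan(th);print(round(th,4),"tan %.2f rad %.2f"%(ft,f@rad(th)),robot.read_t())
    if ft>-1.2: break
robot.open_gripper();print(robot.read_width(),robot.read_force(),robot.read_t())
p=robot.read_tool_pos()
robot.movel(list(p+UP*.12),ROT,max_speed=.15);print(robot.read_t())
c=robot.capture("top");W=cloud(c);np.save("t3.npy",W)
q=W-O;m=(abs(q@X)<.013)&(q@D<-.02)&(q@D>-.13)&(q[...,2]>.13)&(q[...,2]<.27)
cv2.imwrite("pics/t3.png",cv2.resize(c["frame"][180:320,80:360],None,fx=2.8,fy=2.8))
E
```

```text
2.351 tan -4.96 rad 3.08 21.2333
2.347 tan -2.66 rad 0.89 21.5333
2.343 tan -0.36 rad -1.50 21.8333
0.08790321541464742 [-0.14453363  0.48218144  0.18093618] 23.0083
23.9583
```

View pics/t3.png

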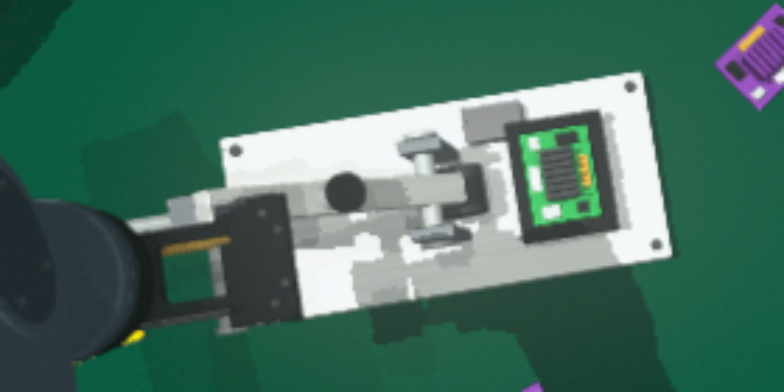

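The arm rests open on the buffer and the nest is clear. I measure the module again from this view and grip it across the 40 mm side, along fixture x, which keeps the gripper body clear of the cheeks.

```bash
python3 - <<'E'
from h import *
np.set_printoptions(suppress=True,precision=4)
W=np.load("t3.npy");c=robot.capture("top");W=cloud(c);hsv=cv2.cvtColor(c["frame"],cv2.COLOR_BGR2HSV)
b=np.zeros((480,640),bool);b[210:275,255:310]=1
def rect(n,m):
    r=cv2.minAreaRect(W[m][:,:2].astype(np.float32));q=np.array([*r[0],0])-O
    print(n,m.sum(),np.round(r[0],4),np.round(r[1],4),round(r[2],2),"fix",q@X,q@D,np.nanmedian(W[m][:,2]));return r
rect("board",b&(hsv[...,1]>110)&(hsv[...,0]>40)&(hsv[...,0]<75)&(abs(W[...,2]-.052)<.007)&(hsv[...,2]>100))
rect("nest",b&(abs(W[...,2]-.051)<.008)&(hsv[...,2]<90))
rect("sink",b&(W[...,2]>.070)&(W[...,2]<.09))
q=W-O;m=(abs(q@X)<.012)&(q@D<-.03)&(q@D>-.13)&(W[...,2]>.13)
l=cv2.fitLine(np.c_[(q@D)[m],W[...,2][m]].astype(np.float32),cv2.DIST_HUBER,0,.01,.01).ravel();print("arm angle",m.sum(),np.arctan2(l[1],l[0]))
R2=[np.pi,0,a+np.pi/2]
robot.move_ptp(list(O+.1*D+.30*UP),R2)
print(robot.read_t(),robot.read_qpos())
c=robot.capture("wrist");cv2.imwrite("pics/w4.png",c["frame"]);np.save("w4.npy",cloud(c))
E
```

```text
board 397 [0.5509 0.0776] [0.0769 0.0572] 10.5 fix 0.000496014763893121 0.09931069240919416 0.052427149242753504
nest 610 [0.5507 0.0761] [0.0996 0.0775] 10.63 fix 0.00098977743726088 0.10076775409800236 0.05144138893398295
sink 159 [0.5516 0.0767] [0.0401 0.026 ] 10.75 fix -3.9564907758569535e-05 0.10032603761022876 0.0799917021936903
arm angle 857 -1.5264884
25.7417 [-0.6925  0.3523  0.609   1.7476 -0.2222  1.1112  0.1687]
```

View pics/w4.png

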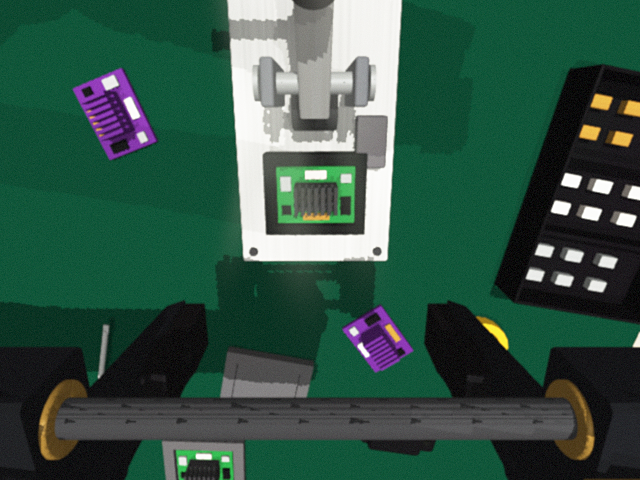

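The wrist view shows the module free in the nest at (316,197), well aligned, and the arm open behind it. I grip the heat sink.

```bash
python3 - <<'E'
from h import *
np.set_printoptions(suppress=True,precision=4)
W=np.load("w4.npy");im=cv2.imread("pics/w4.png");hsv=cv2.cvtColor(im,cv2.COLOR_BGR2HSV)
b=np.zeros((480,640),bool);b[145:245,255:375]=1
out={}
for n,m in(("board",b&(hsv[...,1]>110)&(hsv[...,0]>40)&(hsv[...,0]<75)&(abs(W[...,2]-.051)<.005)&(hsv[...,2]>80)),("sink",b&(abs(W[...,2]-.079)<.004)),("nest",b&(abs(W[...,2]-.05)<.005)&(hsv[...,2]<80))):
    r=cv2.minAreaRect(W[m][:,:2].astype(np.float32));q=np.array([*r[0],0])-O;out[n]=r
    print(n,m.sum(),np.round(r[0],4),np.round(r[1],4),round(r[2],2),"fix",q@X,q@D,np.nanmedian(W[m][:,2]))
g=np.array([*(np.array(out["board"][0])*.5+np.array([.5513,.0772])*.5),0])
ok=abs((g-O)@X)<.003 and abs((g-O)@D-.1)<.003
print("grasp",g,ok)
if ok:
    R2=[np.pi,0,np.deg2rad(10.6)+np.pi/2]
    robot.movel(list(g+UP*.10),R2,max_speed=.25)
    print(robot.movel(list(g+UP*.0555),R2,max_speed=.06,contact_N=5),robot.read_tool_pos())
    robot.gripper_close(30);print(robot.read_width(),robot.read_gripper_force(),robot.read_force(),robot.read_t())
    robot.movel(list(g+UP*.075),R2,max_speed=.05)
    robot.movel(list(g+UP*.20),R2,max_speed=.2)
    print(robot.read_width(),robot.read_force(),robot.read_t())
E
```

```text
board 1962 [0.5526 0.0779] [0.0767 0.0559] 10.84 fix -0.001199851495170251 0.09935840691695595 0.05079071029421456
sink 769 [0.5521 0.0776] [0.0402 0.026 ] 10.82 fix -0.000710087637026136 0.0995640732626218 0.078695541360373
nest 2940 [0.5517 0.0774] [0.0982 0.0787] 10.45 fix -0.0002028686338642447 0.09968192293640409 0.04975390409400136
grasp [0.5519 0.0775 0.    ] True
False [0.5522 0.0775 0.0557]
0.03974484206018085 29.999075811356306 [-1.7268  0.0251  0.5884] 28.4167
0.03984992335071195 [ 0.2349 -0.5615 -1.9493] 29.7333
```

```bash
python3 - <<'E'
from h import *
np.set_printoptions(suppress=True,precision=4)
T=np.array([.5348,-.186,0]);R3=[np.pi,0,np.deg2rad(-1.1)+np.pi/2]
print(robot.solve_ik(list(T+.015*UP),R3))
robot.move_ptp(list(T+.16*UP),R3);print(robot.read_t(),robot.read_tool_pos(),robot.read_tool_rot())
c=robot.capture("wrist");cv2.imwrite("pics/w5.png",c["frame"]);np.save("w5.npy",cloud(c))
E
```

```text
[-0.0677  0.7792  0.4366  1.8947 -0.562   0.5914  0.7154]
30.775 [ 0.5354 -0.184   0.1596] [-3.1411 -0.0013  1.554 ]
```

View pics/w5.png

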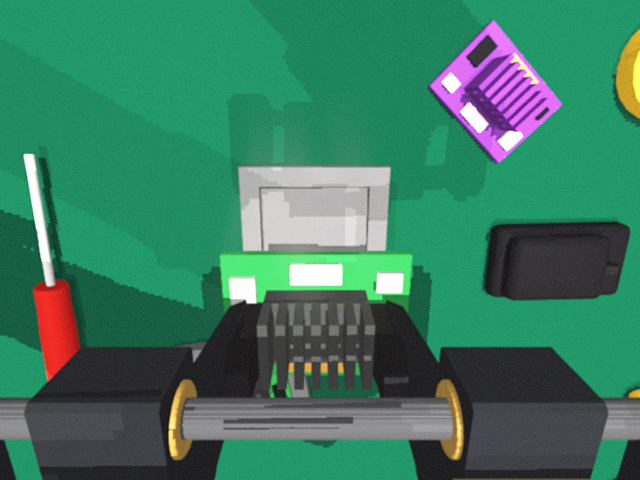

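The wrist view shows the held board's far edge at row 255 and the tray's far edge at row 168. Both are in one picture, so I can measure the module against the tray.

```bash
python3 - <<'E'
from h import *
np.set_printoptions(suppress=True,precision=4)
def meas(W,im):
    hsv=cv2.cvtColor(im,cv2.COLOR_BGR2HSV)
    ex=np.array([np.cos(np.deg2rad(-1.1)),np.sin(np.deg2rad(-1.1)),0]);ey=np.array([-ex[1],ex[0],0])
    b=np.zeros((480,640),bool);b[155:252,225:400]=1
    m=b&(abs(W[...,2]-.012)<.005)&(hsv[...,1]<60)
    P=W[m];x=P@ex;y=P@ey
    tl=(x.min(),x.max(),y.max());print("tray x",x.min(),x.max(),"w",np.ptp(x),"ymax",y.max(),len(P),np.median(P[:,2]))
    r=cv2.minAreaRect(P[:,:2].astype(np.float32));print("ang",r[1],r[2])
    b=np.zeros((480,640),bool);b[245,:]=0;b[246:305,212:420]=1
    m=b&(hsv[...,1]>110)&(hsv[...,0]>40)&(hsv[...,0]<80)&(W[...,2]>.14)&(W[...,2]<.17)
    P=W[m];x2=P@ex;y2=P@ey
    print("board x",x2.min(),x2.max(),"w",np.ptp(x2),"ymax",y2.max(),len(P),np.median(P[:,2]))
    far=P[y2>y2.max()-.012];print("board ang",cv2.minAreaRect(P[:,:2].astype(np.float32))[1:])
    tc=np.array([(x.min()+x.max())/2,y.max()-.044]);mc=np.array([(x2.min()+x2.max())/2,y2.max()-.028])
    p=robot.read_tool_pos();print("tray c",tc,"mod c",mc,"tool",p@ex,p@ey,"move world",(tc-mc)[0]*ex+(tc-mc)[1]*ey)
meas(np.load("w5.npy"),cv2.imread("pics/w5.png"))
robot.dwell(.2);c=robot.capture("wrist");meas(cloud(c),c["frame"])
print(robot.read_tool_pos(),robot.read_tool_rot(),robot.read_t())
E
```

```text
tray x 0.4844727031476525 0.5925401344198687 w 0.10806743127221624 ymax -0.1314114806713831 5511 0.011737456721288566
ang (0.06326381117105484, 0.10806447267532349) 88.9255142211914
board x 0.5016766504835459 0.577958559838406 w 0.07628190935486012 ymax -0.1448433925700681 5993 0.15470669333677087
board ang ((0.022450866177678108, 0.07628115266561508), 88.89459991455078)
tray c [ 0.5385 -0.1754] mod c [ 0.5398 -0.1728] tool 0.5390551851757975 -0.1733088334804347 move world [-0.0014 -0.0025 -0.    ]
tray x 0.4843707605565884 0.592647010297366 w 0.1082762497407776 ymax -0.13136477521227208 5568 0.01174111365272296
ang (0.06411444395780563, 0.10832949727773666) 89.01823425292969
board x 0.5015757058580529 0.5779400326659968 w 0.07636432680794392 ymax -0.1453284426044371 5962 0.15516380372204586
board ang ((0.02276427112519741, 0.07639773190021515), 89.11650085449219)
tray c [ 0.5385 -0.1754] mod c [ 0.5398 -0.1733] tool 0.5387129767819437 -0.1745701377272238 move world [-0.0013 -0.002  -0.    ]
[ 0.5353 -0.1849  0.1601] [ 3.1413 -0.0004  1.5535] 31.075
```

```bash
python3 - <<'E'
from h import *
np.set_printoptions(suppress=True,precision=4)
T=np.array([.5342,-.1868,0]);R3=[np.pi,0,np.deg2rad(-1.1)+np.pi/2]
robot.movel(list(T+.05*UP),R3,max_speed=.12);robot.dwell(.3);print(robot.read_tool_pos(),robot.read_tool_rot(),robot.read_force())
robot.movel(list(T+.026*UP),R3,max_speed=.05)
r=robot.movel(list(T+.0130*UP),R3,max_speed=.02,contact_N=3.5)
print(r,robot.read_tool_pos(),robot.read_force(),robot.read_moment(),robot.read_t())
E
```

```text
[ 0.5345 -0.1868  0.0504] [3.1408 0.0001 1.5517] [-0.0141 -0.3035 -1.6744]
True [ 0.5341 -0.1867  0.0145] [0.4693 0.3599 4.6755] [-0.0571  0.241   0.0572] 33.6417
```

Contact came at TCP height 14.5 mm (expected 14.7), so the module is on the pocket floor. I release, retreat and check.

```bash
python3 - <<'E'
from h import *
np.set_printoptions(suppress=True,precision=4)
robot.open_gripper()
p=robot.read_tool_pos();robot.movel(list(p+UP*.08),max_speed=.1);robot.movel([.42,-.05,.34],max_speed=.25)
print(robot.read_t())
c=robot.capture("wrist");
ct=robot.capture("top");W=cloud(ct);hsv=cv2.cvtColor(ct["frame"],cv2.COLOR_BGR2HSV)
b=np.zeros((480,640),bool);b[222:285,365,]=0;b[222:285,365:420]=1
m=b&(hsv[...,1]>110)&(hsv[...,0]>40)&(hsv[...,0]<75)&(hsv[...,2]>100)&(W[...,2]>.006)
if m.sum()>50:
    P=W[m];A=np.c_[P[:,:2],np.ones(len(P))];k=np.linalg.lstsq(A,P[:,2],rcond=None)[0]
    print("board",cv2.minAreaRect(P[:,:2].astype(np.float32)),"z",np.median(P[:,2]),"tilt",k[:2])
cv2.imwrite("pics/end.png",np.vstack([cv2.resize(ct["frame"][150:330,80:490],(800,351))]))
E
```

```text
36.7917
board ((0.534188449382782, -0.186634823679924), (0.0560266338288784, 0.07585951685905457), 88.53150177001953) z 0.011581402407535824 tilt [-0.0033 -0.0045]
```

View pics/end.png

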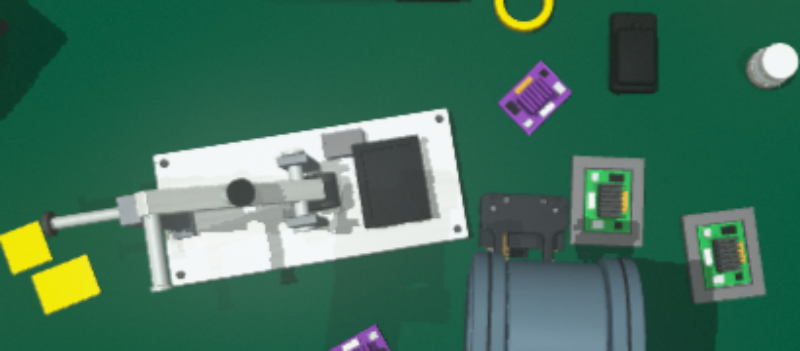

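The arm rests open on the buffer, the nest is empty, and the module lies centred and flat in the tray (board top 11.6 mm against 10 mm expected, tilt under 0.005). I hand it in.

```bash
python3 -c "
from h import *
print(robot.finish_job(),robot.read_t())"
```

```text
the job is handed in; nothing more can be done
the job is handed in; nothing more can be done
```

The press arm rests open on the buffer, the module sits flat in the empty tray's pocket, and the job was handed in at about 37 s of the 72 s allowed.

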